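# Close up a row of tea cups with the sliding stop of a display stand

### The arm

A 6-joint arm with a two-finger parallel gripper is mounted at the origin on the work surface. World frame = base frame: x ahead of the robot, y to its left, z up, the work surface at z = 0. Lengths are in m, angles in rad, forces in N, time in s.
With the tool pointing down it reaches from about 0.35 to 0.975 m from the base axis. Payload 4.9 kg.
Tool frame: the origin (TCP) lies at the very end of the fingers, on their centre line; the grasp point (between the pads) lies 19 mm behind it (grasp_offset is the distance from the TCP to the grasp point, in m); x points along the fingers, y is the direction in which the jaws open and shut, and the axes are right-handed (so a half turn about x gives the same grasp; the last joint's range is limited). The gripper opens to 85 mm and grips with 20 to 120 N. Pads are 22 mm wide; open, the fingers measure 114 mm over their backs; the gripper's body (76 mm by 85 mm) begins 54 mm behind the grasp point. The pads swing forward as they close: fully open they stand 13 mm farther back than shut.
Start: joints at [-1.306, 0.053, 1.613, -0, 1.476, -0.119], TCP at [0.234, -0.58, 0.231] pointing down, gripper open.
Joint ranges: [-3.01, 3.01], [-1.01, 2.22], [0.06, 2.58], [-1.02, 4.17], [0.09, 2.62], [-3.14, 3.14]. Speed limits (rad/s): [2.57, 2.57, 3.14, 3.14, 3.14, 3.14].

### API

Orientations are given as a rotation vector (axis times angle).
In Python, from station import get_obs, get_image, camera_model, finish_job, grasp_offset gives the robot as it stands.
- The arm moves only by the shell command python3 -m crank 'ROWS' [OPENING] [FORCE]. ROWS is JSON, a list that holds one entry, the list of rows, each a list of 4 numbers: the shift along the world's x, y, z in m, then the turn about the world's z in degrees. In form: [[[dx, dy, dz, turn], ...]]. A call has 1 to 5 rows; each row is the pose to reach, as a shift and turn from the pose commanded when the call began; what a row does not reach only later rows make up. A row lasts 1/12 s, in which the tool goes at most 41.7 mm and 7.16 degrees, less where a joint would pass 70% of its speed; a pose out of reach is approached as far as the arm can. A call with a gripper value outside its range is refused whole. OPENING is the opening, from 0 (shut) to 1 (fully open), set as the call begins (- or left out, the last holds). The fingers move at their own pace and stop on an object; FORCE is the grip in N (left out, the last holds). Time passes only in rows, so rows that repeat a pose let the fingers close. It gives the time, the measured TCP pose, the force and the opening at its end, in the units of the state.
- get_obs(): the state, without advancing time (a new reading comes with each control period).
- get_image(name): name is "scene" or "top"; returns (picture, depth): 420x560x3 uint8, red, green, blue; 420x560 float32, m along the optical axis (not along the pixel's ray), 0 where there is no reading.
- camera_model(name): a dict with "fx", "fy", "cx", "cy" (pixels), "xyz" and "attitude" of the camera in the world. Camera axes: x right, y down, z forward; pixel columns grow to the right and rows downward; lengths in m; the calibration is good to about 2 mm. A picture is of the moment at which its call begins. camera_model takes no time and is no camera call.
- finish_job(): hands the job in, once; it reports no verdict.
The state is a dict: "t": time; "q": joint angles; "dq": joint speeds; "effort": joint torques, N m; "tool_pos": TCP position; "tool_rot": TCP orientation; "contact_force": force on the tool from outside, world axes, zero at the start; "wrist_torque": the same for the moment, N m; "opening": finger opening in m.
Only numpy, scipy, OpenCV 4.12 (cv2) and the standard library are available. Lean on these libraries where they do the work, as an engineer would, in place of code of your own. Each camera call takes 0.05 s, during which the arm holds its last target.

### The job

On the display stand, push the sliding end stop along its rail towards the row of tea cups until you feel it drop into the notch in the rail, and leave it seated there, clear of the robot. Push it from behind with the fingers only: do not take it between the fingers or lift it, and do not disturb the cups or the other ware on the table.

Things in the scene. Friction and masses are not known exactly. Their poses are not given: they have to be found in the camera images.
- riser: Fixed display stand of dark lacquered wood, 170 x 560 mm, origin: centre of its underside. Its y axis runs along the rail, from the end where the stop starts to the end with the upright end board; z is up. A raised deck (x -28 to 85 mm, 34 mm above the table) carries the row of cups; the other loose ware stands around it, at least 25 mm clear of the rail
- rail (a point): Middle of the rail's length, at x = -55 mm of the stand, 26 mm above the table (top of the walls). The rail is an open aluminium channel 44 mm wide, running the full length of the stand. In it lies a brass strip with one 20 mm wide notch across it, visible from above ahead of the stop. The notch lies between y = -60 and 0 mm from here: its place differs each time
- push_face (a point): Centre of the flat rear face of the stop's dark steel block, to push on; it looks along the stand's -y, axes as the stand's. Block: 44 mm along the rail, 46 across, 40 high, underside 32 mm and this point 52 mm above the table while it rides. At its front end an 8 mm wooden board, top 92 mm above the table, reaches over the deck to x = +133 mm; the board's front is 44 mm ahead of this point
- carriage (a joint): How far the stop has slid along the rail towards the cups, in m. It starts at 0 to 0.05 (the rear face is then at y = -212 to -162 mm of the stand) and can go to 0.29, past the notch and into the cups. It slides with about 2 to 3 N of friction
- stop (a joint): How far the whole stop has sunk, in m: below 0.001 while it rides on the brass strip, about 0.0035 when its spring-loaded roller has dropped into the notch; negative if lifted. At the notch the push needed falls to nothing and the stop jumps ahead by up to 10 mm; to drive it out again on the far side takes about 15 N
- cup0: Nearest of the three loose cups standing in a row on the deck, 56 mm across, 55 mm high; 20 to 30 mm of free space are left between it and the stop's board when the stop sits in the notch. Origin: centre of its underside. To be left alone
- cup1: The middle cup of the row, same size. To be left alone
- cup2: The farthest cup of the row, next to the end board, same size. To be left alone
- bowl: Loose dark lacquer bowl, 110 mm across, 50 mm high, beyond the stand; origin under its centre. To be left alone
- caddy: Loose lidded pewter caddy, 68 mm across, about 100 mm high, on the robot's side of the stand; origin under its centre. To be left alone
- vase: Loose brown clay vase, 68 mm across, 90 mm high, beyond the stand; origin under its centre. To be left alone
- gourd: Loose dark wooden gourd flask, 60 mm across, 78 mm high, on the robot's side of the stand; origin under its centre. To be left alone
- wine_cup: Small loose white cup, 48 mm across, 50 mm high, on the deck at the end where the stop starts, beside the way in to its rear face; origin under its centre. To be left alone

How it is judged:
By the outcome, as a careful person would: the job done as asked, in the order asked, and still so for the second after the job is handed in, with the robot touching nothing.
It also fails if it takes over 42 s, if anything falls off the work surface, if the arm or the gripper's body presses on something with over 40 N, if the wrist force passes 120 N, or if a joint passes its speed limit or range.

## Working session

There is one attempt and no reset: what is moved stays moved. The work goes in short steps, Python scripts to look and compute and a shell command to move; the robot and the scene stay as the last step left them, time stands still between calls to the robot, and variables do not carry over. Pictures are saved under pics/ and viewed, and the job is handed in when it is done.

```bash
mkdir -p pics; ls; python3 - <<'E'
from station import *
import cv2, numpy as np
o=get_obs(); print(o)
for n in("scene","top"):
    p,d=get_image(n); cv2.imwrite(f"pics/{n}0.png",p[:,:,::-1]); np.save(f"pics/{n}0_d.npy",d); print(n,camera_model(n))
print(grasp_offset)
E
```

```text
pics
{'t': 0.0, 'q': array([-1.30601163e+00,  5.33309953e-02,  1.61427738e+00, -3.30521893e-06,
        1.47599950e+00, -1.18988865e-01]), 'dq': array([ 0.00151457,  0.00011632,  0.00160198,  0.00052662, -0.00031974,
        0.00096123]), 'effort': array([ 4.44638681e-05, -3.93686163e+01, -3.70170701e+01, -1.11427260e-04,
        7.18828829e-03, -6.10963525e-06]), 'tool_pos': array([ 0.23385759, -0.57893561,  0.23008898]), 'tool_rot': array([ 2.0119118 ,  0.39295819, -2.01221937]), 'contact_force': array([ 0.51650422,  0.01069234, -1.02532431]), 'wrist_torque': array([ 0.04727338, -0.04905511, -0.00121015]), 'opening': 0.08503411166946412}
scene {'fx': 400.23139588978495, 'fy': 400.23139588978495, 'cx': 274.99152448485603, 'cy': 207.8808252911424, 'xyz': array([ 1.37945305, -0.24586358,  0.66041813]), 'attitude': array([-1.87716299, -1.3228377 ,  0.64245373])}
top {'fx': 477.74205003104316, 'fy': 477.74205003104316, 'cx': 277.2858335747271, 'cy': 212.00270924506526, 'xyz': array([0.46454659, 0.04341667, 1.11601794]), 'attitude': array([-2.13962551,  2.13066766, -0.12455541])}
0.0187
```

View pics/scene0.png

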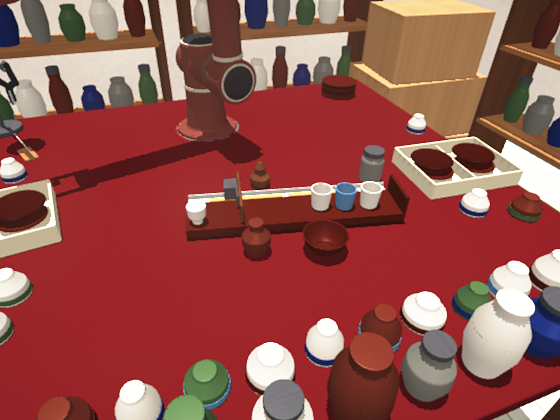

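View pics/top0.png

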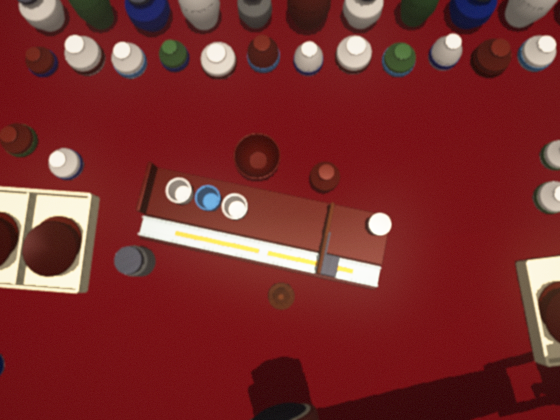

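The top picture shows the stand running from (380,270) on the start side to (145,200) at the end board. The stop's block is at about (329,265), and there is a gap in the brass strip (the notch) near (263,252). The white wine cup is at (379,224) and the gourd at (281,296).

```bash
cat > h.py <<'E'
import numpy as np, cv2
from scipy.spatial.transform import Rotation as R
from station import camera_model
def ray(n,u,v,z):
    c=camera_model(n); A=R.from_rotvec(c['attitude']).as_matrix()
    r=A@np.array([(u-c['cx'])/c['fx'],(v-c['cy'])/c['fy'],1.]); o=np.array(c['xyz'])
    return o+r*(z-o[2])/r[2]
def cloud(n,d):
    c=camera_model(n); A=R.from_rotvec(c['attitude']).as_matrix()
    v,u=np.mgrid[:d.shape[0],:d.shape[1]]
    P=np.stack([(u-c['cx'])/c['fx']*d,(v-c['cy'])/c['fy']*d,d],-1)
    return P@A.T+np.array(c['xyz'])
E
python3 - <<'E'
import cv2
i=cv2.imread('pics/top0.png'); c=i[150:310,130:400]; cv2.imwrite('pics/top0c.png',cv2.resize(c,(800,474),interpolation=cv2.INTER_CUBIC))
i=cv2.imread('pics/scene0.png'); c=i[130:270,170:420]; cv2.imwrite('pics/scene0c.png',cv2.resize(c,(800,448),interpolation=cv2.INTER_CUBIC))
E
```

```text
(no output)
```

View pics/top0c.png

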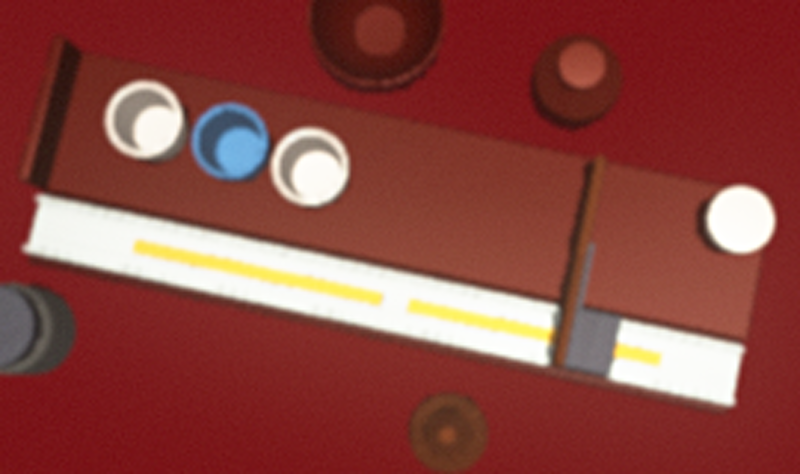

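View pics/scene0c.png

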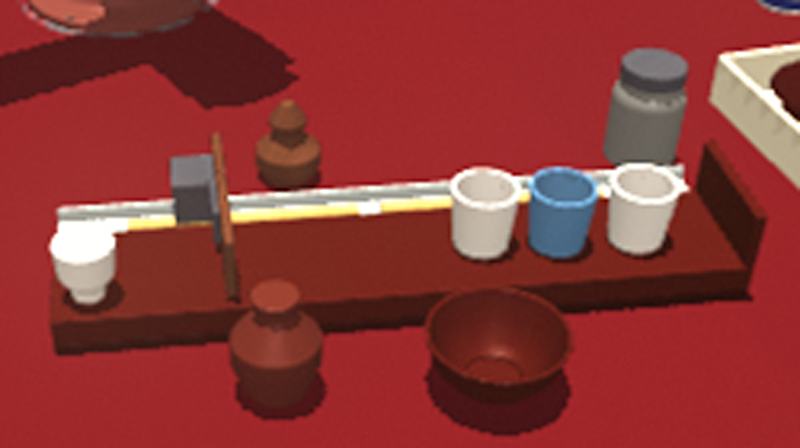

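```bash
python3 - <<'E'
from h import *
s=270/800
f=lambda x,y,z: ray('top',130+(x+.5)*s-.5,150+(y+.5)*474**0*s-.5,z)
pts=dict(A=(744,343,.026),B=(734,405,.026),C=(40,196,.026),D=(25,255,.026),blkR1=(620,320,.072),blkR2=(610,378,.072),n1=(409,306,.022),n2=(382,299,.022),b1=(660,358,.022),b2=(135,247,.022))
W={k:f(*v) for k,v in pts.items()}
for k,v in W.items(): print(k,v.round(4))
yd=(W['C']+W['D']-W['A']-W['B'])/2; L=np.linalg.norm(yd); yd/=L; print('len',L,yd,np.degrees(np.arctan2(yd[1],yd[0])))
m=(W['A']+W['B']+W['C']+W['D'])/4; print('mid',m)
xd=np.array([yd[1],-yd[0],0])
for k,v in W.items(): print(k,((v-m)@xd).round(4),((v-m)@yd).round(4))
# cloud check
d=np.load('pics/top0_d.npy'); P=cloud('top',d)
q=P.reshape(-1,3); q=q[d.ravel()>0]
x=(q-m)@xd; y=(q-m)@yd
M=(abs(x)<.03)&(abs(y)<.3)&(q[:,2]>.055)
print('block', M.sum(), y[M].min(),y[M].max(),x[M].min(),x[M].max())
B=M&(q[:,2]<.08); print(np.percentile(y[B],[1,5,50,95]),np.percentile(x[B],[2,50,98]),np.median(q[B,2]))
M=(x>.09)&(x<.15)&(y<-.2)&(y>-.33)&(q[:,2]>.05); 
M=(x>.03)&(x<.17)&(y<-.2)&(y>-.33)&(q[:,2]>.06); print('wine',M.sum(),x[M].min(),x[M].max(),y[M].min(),y[M].max(),q[M,2].max())
M=(x>-.15)&(x<-.03)&(y<.3)&(y>-.33)&(q[:,2]>.03); print('gourd/caddy'); 
import cv2 as c
for lo,hi in((-.3,0.05),(.05,.35)):
  N=M&(y>lo)&(y<hi); 
  if N.sum(): print(N.sum(),x[N].min(),x[N].max(),y[N].min(),y[N].max(),q[N,2].max())
E
```

```text
A [ 0.4999 -0.1618  0.026 ]
B [ 0.4532 -0.1531  0.026 ]
C [0.6115 0.3838 0.026 ]
D [0.5651 0.3934 0.026 ]
blkR1 [ 0.5147 -0.0631  0.072 ]
blkR2 [ 0.4725 -0.0553  0.072 ]
n1 [0.5271 0.094  0.022 ]
n2 [0.5324 0.115  0.022 ]
b1 [ 0.4883 -0.0984  0.022 ]
b2 [0.5721 0.3085 0.022 ]
len 0.557376668498919 [0.20053126 0.9796873  0.        ] 78.4319725003887
mid [0.53242238 0.11559264 0.026     ]
A 0.0238 -0.2783
B -0.0238 -0.2791
C 0.0237 0.2786
D -0.0237 0.2788
blkR1 0.0185 -0.1786
blkR2 -0.0244 -0.1795
n1 -0.0009 -0.0222
n2 0.0001 -0.0006
b1 -0.0003 -0.2185
b2 0.0002 0.1969
block 476 -0.18055803034331516 0.2781145396685907 -0.02467779775065996 0.029929272906853294
[-0.1801366  -0.17850145 -0.16145583 -0.13700838] [-0.02412048 -0.00083557  0.0275219 ] 0.07084956673119502
wine 394 0.08429859232181457 0.13010178618574073 -0.2738025973539229 -0.22689963777193337 0.08950314861607334
gourd/caddy
507 -0.11808981961616415 -0.06186986773383354 -0.10132127439098464 -0.04306133633992045 0.0803516152990722
949 -0.11447315784147831 -0.047303199708899395 0.22950228082845342 0.29323699712521084 0.10560766944849642
```

```bash
python3 - <<'E'
from h import *
from station import get_obs
o=get_obs(); A=R.from_rotvec(o['tool_rot']).as_matrix(); print(A.round(3)); 
a=np.degrees(np.arctan2(A[1,1],A[0,1])); yd=np.array([.2005,.9797,0]); xd=np.array([.9797,-.2005,0]); 
print('tool y ang',a,'xd ang',np.degrees(np.arctan2(xd[1],xd[0])))
m=np.array([.5324,.1156,0])
for y in(-.26,-.23,-.179-.011,-.0335-.011): print(y,(m+y*yd).round(4),(m+y*yd-o['tool_pos']).round(4))
s=270/800
# cup0 rim left..right in crop, z=.089
for x,y in((349,165),(272,165),(310,166)):
    w=ray('top',130+(x+.5)*s-.5,150+(y+.5)*s-.5,.089)-m; print(w@xd,w@yd)
E
```

```text
[[-0.     0.374 -0.927]
 [ 0.002 -0.927 -0.374]
 [-1.    -0.002 -0.   ]]
tool y ang -68.00969690605899 xd ang -11.566126838926525
-0.26 [ 0.4803 -0.1391  0.    ] [ 0.2464  0.4398 -0.2302]
-0.23 [ 0.4863 -0.1097  0.    ] [ 0.2524  0.4692 -0.2302]
-0.19 [ 0.4943 -0.0705  0.    ] [ 0.2604  0.5084 -0.2302]
-0.0445 [0.5235 0.072  0.    ] [ 0.2896  0.651  -0.2302]
0.08819333253750661 0.03891898131100182
0.0766840441276069 0.0946014439385236
0.08164061013268414 0.06693865295244589
```

```bash
python3 -m crank '[[[0.018,0.034,0,5],[0.036,0.068,0,10],[0.054,0.102,0,16],[0.072,0.136,0,22],[0.090,0.170,0,28]]]' 0 40
python3 -m crank '[[[0.018,0.034,0,5],[0.036,0.068,0,10],[0.054,0.102,0,16],[0.072,0.136,0,22],[0.090,0.170,0,28.4]]]'
python3 -m crank '[[[0.018,0.034,0,0],[0.036,0.068,0,0],[0.054,0.102,0,0],[0.0734,0.134,0,0],[0.0734,0.134,0,0]]]'
```

```text
t: 0.52
tool_pos: [0.3243, -0.4077, 0.2306]
tool_rot: [1.7, 0.798, -1.699]
contact_force: [0.2, 0.0, 0.4]
opening: 0.0257
t: 0.93
tool_pos: [0.4143, -0.2376, 0.2309]
tool_rot: [1.353, 1.109, -1.353]
contact_force: [0.5, -0.5, 0.8]
opening: -0.0002
t: 1.35
tool_pos: [0.4891, -0.1004, 0.2309]
tool_rot: [1.354, 1.112, -1.351]
contact_force: [-0.4, 0.5, 0.1]
opening: 0.0
```

```bash
python3 -m crank '[[[0,0,-0.035,0],[0,0,-0.07,0],[0,0,-0.10,0],[0,0,-0.12,0],[0,0,-0.12,0]]]'
python3 - <<'E'
from h import *
from station import *
for n,(a,b,c,d) in dict(top=(150,310,230,420),scene=(100,270,150,400)).items():
    p,_=get_image(n); cv2.imwrite(f"pics/{n}1.png",cv2.resize(p[a:b,c:d,::-1],None,fx=3,fy=3,interpolation=cv2.INTER_CUBIC))
E
```

```text
t: 1.77
tool_pos: [0.4832, -0.1043, 0.1052]
tool_rot: [1.354, 1.116, -1.364]
contact_force: [-0.3, -0.2, 0.1]
opening: -0.0002
```

View pics/top1.png

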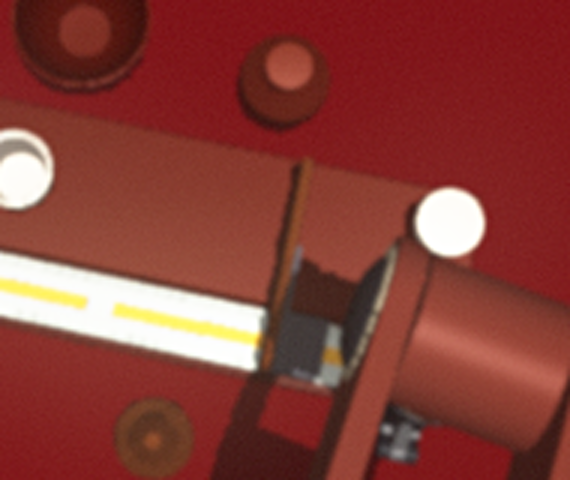

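View pics/scene1.png

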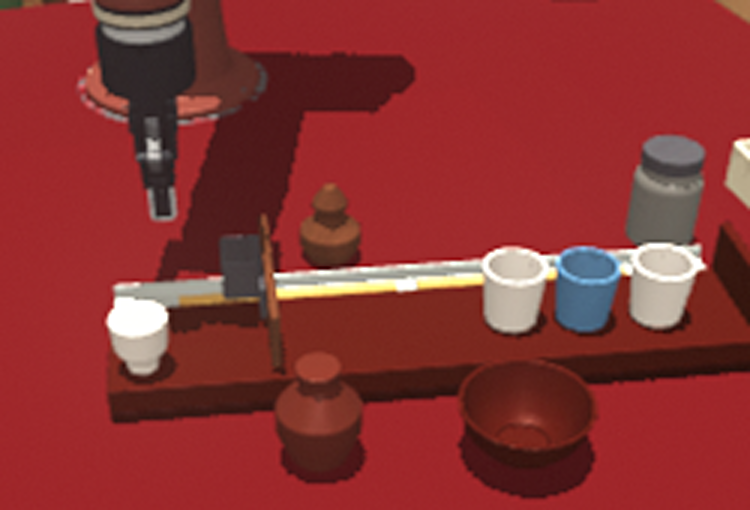

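The scene view shows the shut fingers (tip at crop pixel 162,210) above the rail behind the stop, with the wine cup clear. Next I lower them to the height of the rear face.

```bash
python3 -m crank '[[[0,0,-0.025,0],[0,0,-0.045,0],[0,0,-0.062,0],[0,0,-0.062,0],[0,0,-0.062,0]]]'
python3 - <<'E'
from h import *
from station import *
m=np.array([.5324,.1156,0]);yd=np.array([.2005,.9797,0]); xd=np.array([.9797,-.2005,0])
o=get_obs(); print(o['tool_pos'],(o['tool_pos']-m)@xd,(o['tool_pos']-m)@yd,R.from_rotvec(o['tool_rot']).as_matrix().round(3))
E
```

```text
t: 2.28
tool_pos: [0.4881, -0.106, 0.0507]
tool_rot: [1.357, 1.105, -1.356]
contact_force: [0.8, -0.1, 0.2]
opening: 0.0002
[ 0.48814608 -0.10599148  0.05066969] 0.0010735269287344591 -0.2259660849715793 [[ 0.001  0.979 -0.201]
 [-0.001 -0.201 -0.979]
 [-1.     0.001  0.   ]]
```

```bash
python3 -m crank '[[[0.0005,0.003,-0.005,0],[0.0015,0.0075,-0.005,0],[0.0025,0.012,-0.005,0],[0.0033,0.016,-0.005,0],[0.0041,0.020,-0.005,0]]]'
python3 -m crank '[[[0.0008,0.004,0,0],[0.0016,0.008,0,0],[0.0024,0.012,0,0],[0.0033,0.016,0,0],[0.0041,0.020,0,0]]]'
```

```text
t: 2.7
tool_pos: [0.4921, -0.085, 0.045]
tool_rot: [1.357, 1.106, -1.356]
contact_force: [-0.5, 0.2, -0.7]
opening: -0.0001
t: 3.12
tool_pos: [0.4956, -0.0657, 0.0444]
tool_rot: [1.356, 1.106, -1.358]
contact_force: [-1.1, -3.3, 0.4]
opening: 0.0002
```

In contact, with about 3.3 N of push. I'll push steadily and slow down before the notch.

```bash
for i in 1 2 3; do :; done
python3 -m crank '[[[0.001,0.005,0,0],[0.002,0.010,0,0],[0.003,0.015,0,0],[0.0041,0.020,0,0],[0.0051,0.025,0,0]]]'
python3 -m crank '[[[0.001,0.005,0,0],[0.002,0.010,0,0],[0.003,0.015,0,0],[0.0041,0.020,0,0],[0.0051,0.025,0,0]]]'
python3 -m crank '[[[0.001,0.005,0,0],[0.002,0.010,0,0],[0.003,0.015,0,0],[0.0041,0.020,0,0],[0.0051,0.025,0,0]]]'
python3 - <<'E'
from h import *
from station import *
m=np.array([.5324,.1156,0]);yd=np.array([.2005,.9797,0]); xd=np.array([.9797,-.2005,0])
o=get_obs(); print(o['tool_pos'],(o['tool_pos']-m)@xd,(o['tool_pos']-m)@yd)
for n,(a,b,c,d) in dict(top=(150,310,230,420),scene=(100,270,150,400)).items():
    p,_=get_image(n); cv2.imwrite(f"pics/{n}2.png",cv2.resize(p[a:b,c:d,::-1],None,fx=3,fy=3,interpolation=cv2.INTER_CUBIC))
E
```

```text
t: 3.53
tool_pos: [0.5009, -0.0401, 0.0444]
tool_rot: [1.357, 1.106, -1.357]
contact_force: [-0.4, -3.3, 0.4]
opening: -0.0004
t: 3.95
tool_pos: [0.5061, -0.0151, 0.0444]
tool_rot: [1.357, 1.106, -1.356]
contact_force: [0.4, -2.9, 0.0]
opening: -0.0003
t: 4.37
tool_pos: [0.5112, 0.0099, 0.0444]
tool_rot: [1.357, 1.106, -1.357]
contact_force: [0.4, -4.0, 0.2]
opening: 0.0002
[0.51115988 0.00992995 0.04442153] 0.0003779024809448642 -0.10778358845552204
```

View pics/scene2.png

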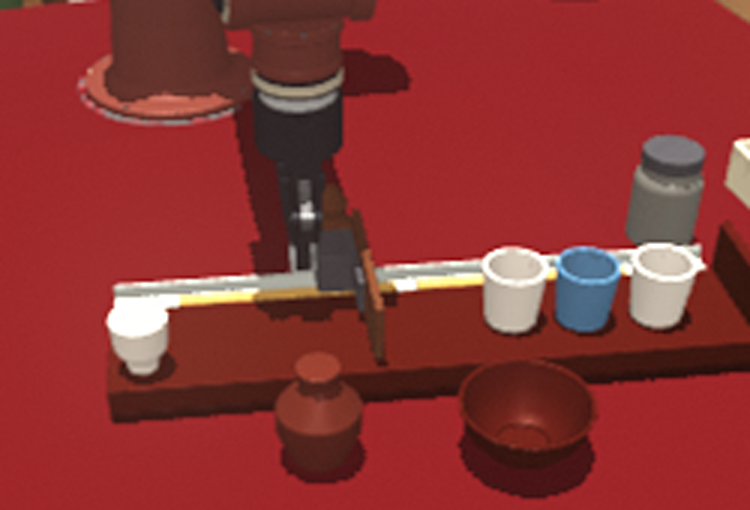

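View pics/top2.png

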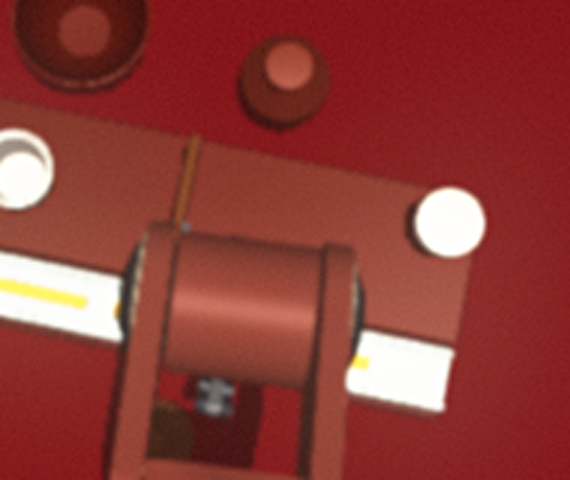

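The stop follows squarely. The fingers touch only the rear face, the notch is still ahead at scene pixel (404,285), and nothing has been disturbed. I'll go slower from here.

```bash

python3 -m crank '[[[0.0006,0.003,0,0],[0.0012,0.006,0,0],[0.0018,0.009,0,0],[0.0024,0.012,0,0],[0.0031,0.015,0,0]]]'
python3 -m crank '[[[0.0006,0.003,0,0],[0.0012,0.006,0,0],[0.0018,0.009,0,0],[0.0024,0.012,0,0]]]'
python3 -m crank '[[[0.0004,0.002,0,0],[0.0008,0.004,0,0]]]'
python3 -m crank '[[[0.0004,0.002,0,0],[0.0008,0.004,0,0]]]'
```

```text
t: 4.88
tool_pos: [0.5136, 0.0247, 0.0441]
tool_rot: [1.356, 1.107, -1.358]
contact_force: [-0.6, -2.5, 0.5]
opening: -0.0003
t: 5.22
tool_pos: [0.5162, 0.0368, 0.0441]
tool_rot: [1.356, 1.107, -1.357]
contact_force: [-1.5, -2.4, -0.2]
opening: -0.0001
t: 5.38
tool_pos: [0.517, 0.0408, 0.0441]
tool_rot: [1.357, 1.107, -1.357]
contact_force: [-2.6, -2.0, 0.9]
opening: -0.0001
t: 5.55
tool_pos: [0.5178, 0.0447, 0.0441]
tool_rot: [1.357, 1.107, -1.357]
contact_force: [-1.5, -2.1, -1.1]
opening: -0.0
```

```bash

python3 -m crank '[[[0.0003,0.0015,0,0],[0.0006,0.003,0,0]]]'
python3 -m crank '[[[0.0003,0.0015,0,0],[0.0006,0.003,0,0]]]'
python3 -m crank '[[[0.0003,0.0015,0,0],[0.0006,0.003,0,0]]]'
```

```text
t: 5.72
tool_pos: [0.5184, 0.0477, 0.0441]
tool_rot: [1.357, 1.107, -1.357]
contact_force: [-2.2, -3.4, -0.6]
opening: -0.0004
t: 5.88
tool_pos: [0.5191, 0.0506, 0.0442]
tool_rot: [1.357, 1.107, -1.357]
contact_force: [-2.5, -2.5, -0.6]
opening: 0.0004
t: 6.05
tool_pos: [0.5197, 0.0536, 0.0442]
tool_rot: [1.357, 1.107, -1.357]
contact_force: [-1.1, -2.1, -1.8]
opening: 0.0001
```

```bash

python3 -m crank '[[[0.0002,0.001,0,0],[0.0004,0.002,0,0]]]' | egrep 'pos|contact'
python3 -m crank '[[[0.0002,0.001,0,0],[0.0004,0.002,0,0]]]' | egrep 'pos|contact'
```

```text
tool_pos: [0.5203, 0.0556, 0.0443]
contact_force: [-1.5, -2.4, -1.0]
tool_pos: [0.5207, 0.0576, 0.0443]
contact_force: [-1.7, -1.3, -1.7]
```

```bash

python3 -m crank '[[[0.0002,0.001,0,0],[0.0004,0.002,0,0]]]' | egrep 'pos|contact'
```

```text
tool_pos: [0.5211, 0.0596, 0.0443]
contact_force: [-1.6, -2.7, -1.3]
```

```bash

python3 -m crank '[[[0.0002,0.001,0,0],[0.0004,0.002,0,0]]]' | egrep 'pos|contact'
```

```text
tool_pos: [0.5216, 0.0616, 0.0444]
contact_force: [-0.2, -1.6, -1.8]
```

```bash

python3 -m crank '[[[0.0002,0.001,0,0],[0.0004,0.002,0,0]]]' | egrep 'pos|contact'
```

```text
tool_pos: [0.5221, 0.0637, 0.0445]
contact_force: [-1.0, -0.9, -1.1]
```

```bash

python3 -m crank '[[[0.0002,0.001,0,0],[0.0004,0.002,0,0]]]' | egrep 'pos|contact'
python3 - <<'E'
from h import *
from station import *
for n,(a,b,c,d) in dict(top=(150,310,180,370),scene=(130,270,170,420)).items():
    p,_=get_image(n); cv2.imwrite(f"pics/{n}3.png",cv2.resize(p[a:b,c:d,::-1],None,fx=3,fy=3,interpolation=cv2.INTER_CUBIC))
E
```

```text
tool_pos: [0.5228, 0.0659, 0.0447]
contact_force: [0.2, 0.7, -0.5]
```

View pics/scene3.png

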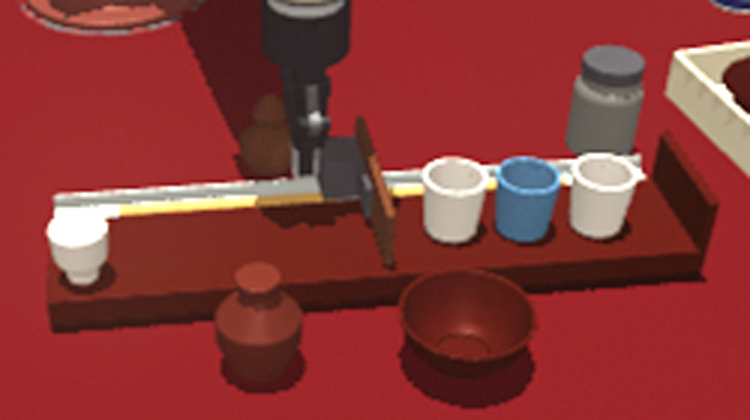

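View pics/top3.png

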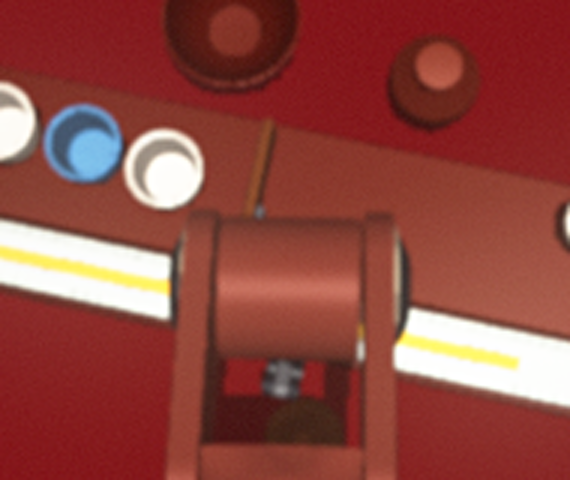

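The push has fallen to nothing at TCP y of about -0.051 along the rail, as expected at the notch. Before backing off I'll check the board's position from depth.

```bash
cat >> h.py <<'E'
m=np.array([.5324,.1156,0]);yd=np.array([.2005,.9797,0]); xd=np.array([.9797,-.2005,0])
def board(d,n='top',lo=.08,hi=.13):
    P=cloud(n,d).reshape(-1,3)[d.ravel()>0]; x=(P-m)@xd; y=(P-m)@yd
    M=(x>lo)&(x<hi)&(y>-.2)&(y<.028)&(P[:,2]>.075)&(P[:,2]<.11)
    return M.sum(),np.percentile(y[M],[2,50,98]).round(4),np.percentile(P[M,2],[10,50,90]).round(4)
E
python3 - <<'E'
from h import *
from station import *
for n in('top','scene'):
    d0=np.load(f'pics/{n}0_d.npy'); print(n,board(d0,n))
    p,d=get_image(n); np.save(f'pics/{n}4_d.npy',d); print(board(d,n))
o=get_obs(); print(o['t'],o['contact_force'],(o['tool_pos']-m)@yd)
E
```

```text
top (np.int64(90), array([-0.1451, -0.1409, -0.1374]), array([0.0868, 0.0899, 0.093 ]))
(np.int64(90), array([0.003 , 0.0067, 0.0107]), array([0.0834, 0.0866, 0.0896]))
scene (np.int64(46), array([-0.1473, -0.1442, -0.1393]), array([0.0867, 0.0912, 0.0929]))
(np.int64(52), array([0.0009, 0.0033, 0.0086]), array([0.0792, 0.0878, 0.0896]))
7.25 [-0.12720921 -0.03632654 -0.28730705] -0.05078185763584586
```

The depth images show the board 3.3 mm lower (both cameras) and about 147 mm further on, with a gap of about 8 mm between fingers and face. The stop is seated, so I back off and lift.

```bash

python3 -m crank '[[[-0.001,-0.005,0,0],[-0.003,-0.015,0,0],[-0.005,-0.025,0,0],[-0.006,-0.030,0.005,0],[-0.006,-0.030,0.02,0]]]'
python3 -m crank '[[[0,0,0.03,0],[0,0,0.06,0],[0,0,0.09,0],[0,0,0.12,0],[0,0,0.14,0]]]'
python3 -m crank '[[[0,-0.04,0,0],[0,-0.08,0,0],[0,-0.12,0,0],[0,-0.16,0,0],[0,-0.2,0,0]]]'
python3 -m crank '[[[-0.01,-0.03,0,0],[-0.02,-0.06,0,0],[-0.02,-0.07,0,0],[-0.02,-0.07,0,0],[-0.02,-0.07,0,0]]]'
python3 - <<'E'
from h import *
from station import *
for n in('top','scene'):
    p,d=get_image(n); print(n,board(d,n))
    cv2.imwrite(f"pics/{n}5.png",p[:,:,::-1])
    a,b,c,e=dict(top=(140,310,130,400),scene=(130,270,170,420))[n]
    A=cv2.imread(f'pics/{n}0.png')[a:b,c:e]; B=p[a:b,c:e,::-1]
    cv2.imwrite(f'pics/{n}5c.png',cv2.resize(np.vstack([A,B]),None,fx=1.7 if n=='top' else 2,fy=1.7 if n=='top' else 2,interpolation=cv2.INTER_CUBIC))
o=get_obs(); print(o['t'],o['tool_pos'],o['contact_force'])
E
```

```text
t: 7.67
tool_pos: [0.5139, 0.034, 0.0623]
tool_rot: [1.356, 1.109, -1.363]
contact_force: [0.3, 0.3, 0.4]
opening: 0.0006
t: 8.08
tool_pos: [0.5172, 0.0347, 0.2083]
tool_rot: [1.36, 1.103, -1.354]
contact_force: [-0.1, -0.3, 0.6]
opening: 0.0002
t: 8.5
tool_pos: [0.5156, -0.1669, 0.205]
tool_rot: [1.358, 1.105, -1.357]
contact_force: [1.4, 1.0, -0.6]
opening: -0.0002
t: 8.92
tool_pos: [0.496, -0.2347, 0.2044]
tool_rot: [1.359, 1.106, -1.357]
contact_force: [-0.7, -0.2, 0.3]
opening: -0.0001
top (np.int64(96), array([0.0031, 0.0065, 0.0108]), array([0.0835, 0.0867, 0.0898]))
scene (np.int64(53), array([0.0009, 0.0031, 0.0086]), array([0.0782, 0.0879, 0.0897]))
9.0167 [ 0.49641209 -0.23348793  0.20436444] [ 0.79369431  1.06880742 -0.94743157]
```

View pics/top5c.png

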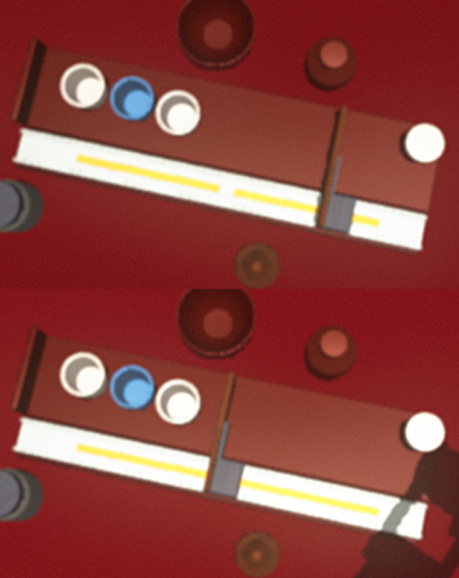

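View pics/scene5c.png

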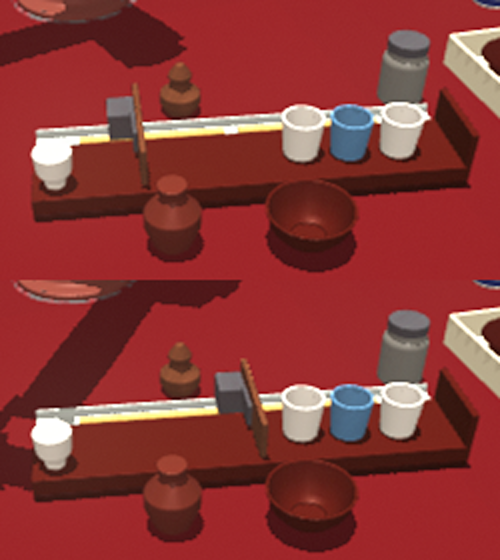

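The before and after pictures show the stop over the notch (block at about (227,478) in the lower half of the top composite). A gap remains to cup0, and all cups and ware are at the same pixels as before. The robot is clear.

```bash
python3 -c "from station import finish_job; print(finish_job())"
```

```text
the job is handed in; nothing more can be done
None
```

The end stop is seated in the notch and the robot is clear of everything. I handed the job in at about 9 s of robot time.

I pushed the stop's rear face with the shut fingers, about 147 mm along the rail. I stopped when the push fell from 2–3 N to zero, then backed off and lifted away.

**Last checks:**
- **Seating:** the board sits 3.2 to 3.3 mm lower than at the start in both camera depth images. That matches the roughly 3.5 mm drop expected, and it did not change after I withdrew.
- **Position:** the stop is where the notch appeared in the first picture, to within about 2 mm.
- **Cups:** about 28 mm is left between the board and the nearest cup.
- **Other ware:** by eye, the cups and ware sit at the same pixels in the before and after pictures.
- **Disagreements:** no check failed. The two cameras put the board about 3 mm apart along the rail, and they showed the same kind of offset at the start. The force reading wandered by about 1 to 2 N in free air.

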